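Seat the coupling hub on the pump's drive dog and set it to the mark

TASK

Fit the loose steel coupling hub into the round socket of the blue pump: press it down lightly and turn it until its slot drops over the sprung drive dog inside, and let it go fully home, never forcing it. Then turn hub and pump shaft together until the yellow mark on the hub's collar meets the yellow mark on the pump's rim, let go, and leave the other things on the table alone.

Things in the scene. Friction and masses are not known exactly. Their poses are not given: they have to be found in the camera images.
- hub_center (a point): Loose coupling hub, 68 mm tall, standing upright on its nose; this point is on its axis 34 mm above its underside (half-way up). Axes: z up, -x towards its yellow mark. Its upper half (34 to 68 mm up) is a boss 44 mm along x and 36 mm across, with grip flats facing the hub's +y and -y; best gripped across these from above, fingertips just over the collar (24 to 34 mm up, 56 mm across).
- hub_shoulder (a point): Centre of the underside of the hub's round dark collar, on the axis, 24 mm above the hub's underside; same axes as hub_center. Fully home, this face lies on the rim of the pump's socket. Below it is the round nose, 35 mm across and 24 mm long with chamfered end; a slot 14 mm wide and 15 mm deep runs right across its underside, along the hub's x.
- hub_mark (a point): The yellow mark at the collar's edge: 28 mm from the hub's axis towards the hub's -x, level with the collar's underside.
- socket (a point): Centre of the mouth of the round socket in the top of the blue pump, level with the flat rim (78 mm across), 85 mm above the table. z up, -x towards the pump's yellow mark. The socket is 38 mm across, 25 mm deep, its edge chamfered. In it stands the drive dog (see pump).
- pump_mark (a point): The point on the pump's rim 28 mm from the socket's axis towards the pump's -x, at the inner end of the yellow line on the rim. It is where hub_mark must come.
- pump: Blue pump fixed to the table, foot 120x94 mm; origin on the table below socket, same axes. Its dog: upright steel tongue 12x33 mm, top 11 mm below the rim, turned at first 0.25 to 1.5 rad anticlockwise (from above) from the pump's x. The slot fits it within 0.08 rad. It is sprung: yields from 6 N, stops after 6 mm at 15 N, so a hub out of line stays 7 mm short. Shaft: drag 0.3 N m, stays put.
- hub: The same hub, 0.28 to 0.45 kg; origin at the centre of the nose's underside; same axes as hub_center.
- contactor: Bystander: black contactor with two copper studs, 58x50x70 mm, to the left of the pump; origin under its centre.
- solenoid_valve: Bystander: solenoid valve, 46x66x90 mm, standing to the left of the pump; origin under its centre.
- fuse_box: Bystander: fuse carrier with coloured fuses, 36x85x27 mm, in front on the left; origin under its centre.
Not all that is in view belongs to the job. What is shaped like the hub but pink, purple or turquoise is not meant.

How it is judged:
At the end, for the whole second after the job is handed in: The hub stands upright in the socket, fully home (collar within 2.5 mm of the rim, axes within 4 mm), its yellow mark within 6 mm of the pump's mark seen from above, at rest (z of hub_shoulder in the frame of socket below 0.0025 m and horizontal distance between hub_shoulder and socket below 0.004 m and angle between hub_center's own z axis and vertical below 0.06 rad and horizontal distance between hub_mark and pump_mark below 0.006 m and linear speed of hub below 0.02 m/s); the robot touches nothing.
It fails at once if hub and pump are pressed together with more than 45 N (contact force between hub and pump above 45 N).
It fails at once if a bystander (contactor, solenoid valve, fuse carrier) is moved by more than 20 mm (distance of any of contactor, solenoid_valve, fuse_box from where it was at the start of the episode above 0.02 m).
It also fails if it takes over 58 s, if anything falls off the work surface, if the arm or the gripper's body presses on something with over 40 N, if the wrist force passes 120 N, or if a joint passes its speed limit or range.

ROBOT

A 6-joint arm with a two-finger parallel gripper is mounted at the origin on a cart in front of the work surface, level with it; the furniture and walls round the work are solid. World frame = base frame: x ahead of the robot, y to its left, z up, the work surface at z = 0. Lengths are in m, angles in rad, forces in N, time in s.
With the tool pointing down it reaches from about 0.35 to 0.85 m from the base axis. Payload 8.1 kg.
Tool frame: the origin (TCP) lies midway between the tips of the shut fingers; the grasp point (between the pads) lies 19 mm behind it (bot.pinch_z is the distance from the TCP to the grasp point, in m); z points along the fingers, y is the line along which they close (so a half turn about z gives the same grasp; the last joint's range is limited). The gripper opens to 93 mm and grips with 3 to 60 N. Pads are 15 mm wide; open, the fingers measure 128 mm over their backs; the gripper's body (75 mm by 188 mm) begins 65 mm behind the grasp point.
Start: joints at [-1.214, 0.13, 1.488, -0, 1.523, -0.085], TCP at [0.257, -0.542, 0.219] pointing down, gripper open.
Joint ranges: [-2.96, 2.96], [-0.89, 2.26], [0.02, 2.5], [-1.34, 4.48], [0, 2.73], [-2.66, 2.66]. Speed limits (rad/s): [2.39, 2.39, 2.79, 3.14, 3.14, 3.14].

INTERFACE

Orientations are given as a 3x3 rotation matrix whose columns are the frame's x, y, z axes.
In Python, from rig import bot gives the robot as it stands.
- The arm moves only by the tool send_rows, never from a script. Its argument "increments" is a list of rows, each a list of 5 numbers: the opening, from 0 (shut) to 1 (fully open), then the shift along the tool's x, y, z each as a share of 300 mm, from -1 to 1, then the turn about the tool's z as a share of 0.5 rad, from -1 to 1. In form: [[jaw, dx, dy, dz, turn], ...]. A call has 1 to 5 rows; each row is the pose to reach, as a shift and turn from the pose commanded when the call began, along the tool's axes at that moment; what a row does not reach only later rows make up. A row lasts 1/10 s, in which the tool goes at most 50 mm and 8.59 degrees, less where a joint would pass 70% of its speed; a pose out of reach is approached as far as the arm can. A call with a number of a shift or a turn outside -1 to 1 is refused whole. A call with a gripper value outside its range is refused whole. The fingers move at their own pace and stop on an object; the grip force is fixed at half the most. Time passes only in rows, so rows that repeat a pose let the fingers close. It gives the time, the measured TCP pose, the force, the opening and the grip force at its end, in the units of the state.
- bot.read_state(): the state, without advancing time (a new reading comes with each control period).
- bot.grab_frame(name): name is "scene" or "top" or "wrist"; returns (picture, depth): 420x560x3 uint8, blue, green, red; 420x560 float32, m along the optical axis (not along the pixel's ray), 0 where there is no reading.
- bot.calibration(name): a dict with "mtx" (3x3 intrinsics, pixels), "R" (3x3) and "t" (3): a world point X has camera coordinates R X + t; the wrist camera has in their place "hand_eye" (4x4, takes a point from camera to tool coordinates, whose origin is the TCP and whose axes are the flange's). Camera axes: x right, y down, z forward; pixel columns grow to the right and rows downward; lengths in m; the calibration is good to about 2 mm. A picture is of the moment at which its call begins: read the wrist's pose just before it. calibration takes no time and is no camera call.
- bot.sign_off(): hands the job in; it is judged then, once.
The state is a dict: "time": time; "joints": joint angles; "qvel": joint speeds; "tau": joint torques, N m; "tcp_pos": TCP position; "ee_rot": TCP orientation; "wrist_force": force on the tool from outside, world axes, zero at the start; "moment": the same for the moment, N m; "opening": finger opening in m; "grasp_force": force on a finger pad.
Only numpy, scipy, OpenCV 4.12 (cv2) and the standard library are available. Lean on these libraries where they do the work, as an engineer would, in place of code of your own. Each camera call takes 0.05 s, during which the arm holds its last target. There are 200 camera calls.

## Working session

There is one attempt and no reset: what is moved stays moved. The work goes in short steps, Python scripts to look and compute and a tool call to move; the robot and the scene stay as the last step left them, time stands still between calls to the robot, and variables do not carry over. Pictures are saved under pics/ and viewed, at most 10 in all, crops included, and the job is handed in when it is done.

Besides the shell and the picture viewer there is one more tool, called by a JSON object that holds its "name" and its "arguments", one argument or row to a line. send_rows: Moves the arm, as the interface text tells. Shift numbers are shares of 300 mm and turn numbers shares of 0.5 rad, none past 1 either way. Its arguments: {"type":"object","properties":{"increments":{"type":"array"}},"required":["increments"]}

```bash
mkdir -p pics
python3 - <<'E'
from rig import bot
import cv2,numpy as np
s=bot.read_state();print(s)
for n in("scene","top"):
    im,d=bot.grab_frame(n);cv2.imwrite(f"pics/{n}0.png",im);np.savez(f"pics/{n}0.npz",im=im,d=d)
    print(n,bot.calibration(n))
print(bot.calibration("wrist"),bot.pinch_z)
a=cv2.imread("pics/scene0.png");b=cv2.imread("pics/top0.png")
E
```

```text
{'time': 0.0, 'joints': array([-1.21439794e+00,  1.31163401e-01,  1.48927241e+00,  1.79570791e-06,
        1.52298007e+00, -8.53870986e-02]), 'qvel': array([-0.00034145,  0.00084054, -0.00014169,  0.00024775, -0.00079655,
       -0.00081614]), 'tau': array([ 1.93701373e-03, -5.59844398e+01, -4.91756129e+01,  7.69897364e-02,
        3.52694315e-02, -1.83400939e-04]), 'tcp_pos': array([ 0.25636352, -0.54185203,  0.21758988]), 'ee_rot': array([[ 9.03989801e-01,  4.27553548e-01, -6.34442082e-04],
       [ 4.27553990e-01, -9.03988199e-01,  1.70927202e-03],
       [ 1.57277163e-04, -1.81642272e-03, -9.99998338e-01]]), 'wrist_force': array([-1.40900608,  0.03428835, -1.61438124]), 'moment': array([-0.03764067, -0.04970964, -0.00076378]), 'grasp_force': 0.0, 'opening': 0.09282291404226711}
scene {'mtx': array([[415.01939573,   0.        , 285.31386553],
       [  0.        , 415.01939573, 203.62323215],
       [  0.        ,   0.        ,   1.        ]]), 'R': array([[-0.78654823, -0.61722531, -0.01935972],
       [-0.25336252,  0.35114009, -0.9013923 ],
       [ 0.56316011, -0.70408349, -0.
[... 254 characters left out ...]
, -0.99983189,  0.01668979],
       [-0.98311827, -0.01051475, -0.18266882],
       [ 0.1828136 , -0.01502113, -0.98303283]]), 't': array([0.15178893, 0.50150166, 0.90143276])}
{'mtx': array([[328.45167744,   0.        , 278.00270111],
       [  0.        , 328.45167744, 209.81035421],
       [  0.        ,   0.        ,   1.        ]]), 'hand_eye': array([[-2.94122291e-04, -9.68437953e-01, -2.49254580e-01,
         6.82539565e-02],
       [ 9.99999947e-01, -3.20354363e-04,  6.46770416e-05,
        -1.46977752e-03],
       [-1.42485494e-04, -2.49254547e-01,  9.68437995e-01,
        -1.65986787e-01],
       [ 0.00000000e+00,  0.00000000e+00,  0.00000000e+00,
         1.00000000e+00]])} 0.0188
```

View pics/scene0.png

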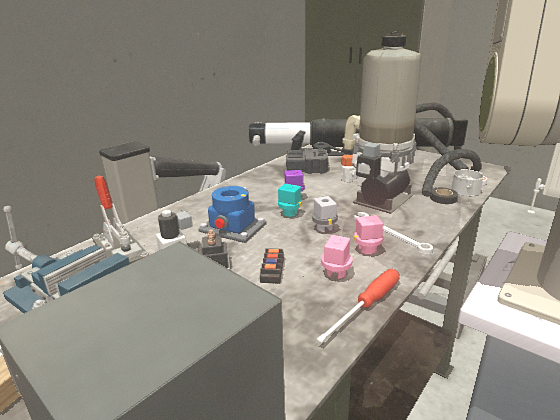

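View pics/top0.png

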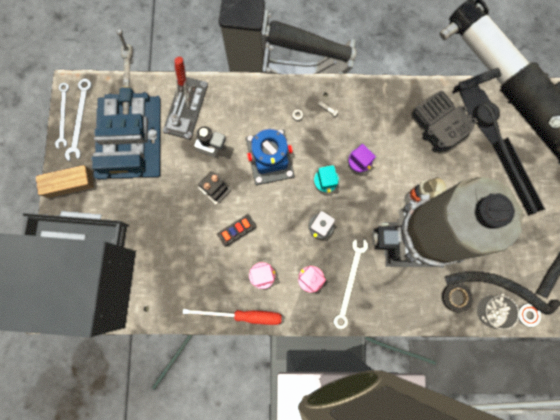

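In the scene view, the steel hub is at about (325,213) and at (322,224) in the top view. The lookalikes in the top view are turquoise (327,179), purple (361,159), and pink (262,275) and (311,279). The grey steel one with the dark collar is the one I want. The pump is at (269,152) in the top view. Next is a close crop to check the choice.

Run:
```python
import cv2,numpy as np
o=[]
for n,c in(("top",[(322,226),(270,152)]),("scene",[(326,214),(232,208)])):
    im=cv2.imread(f"pics/{n}0.png");r=[]
    for u,v in c:
        w,h=33,25
        r.append(cv2.resize(im[v-h:v+h,u-w:u+w],(396,300),interpolation=cv2.INTER_CUBIC)); print(n,u-w,v-h,"x6")
    o.append(np.hstack(r))
cv2.imwrite("pics/m0.png",np.vstack(o))
```

```text
top 289 201 x6
top 237 127 x6
scene 293 189 x6
scene 199 183 x6
```

View pics/m0.png

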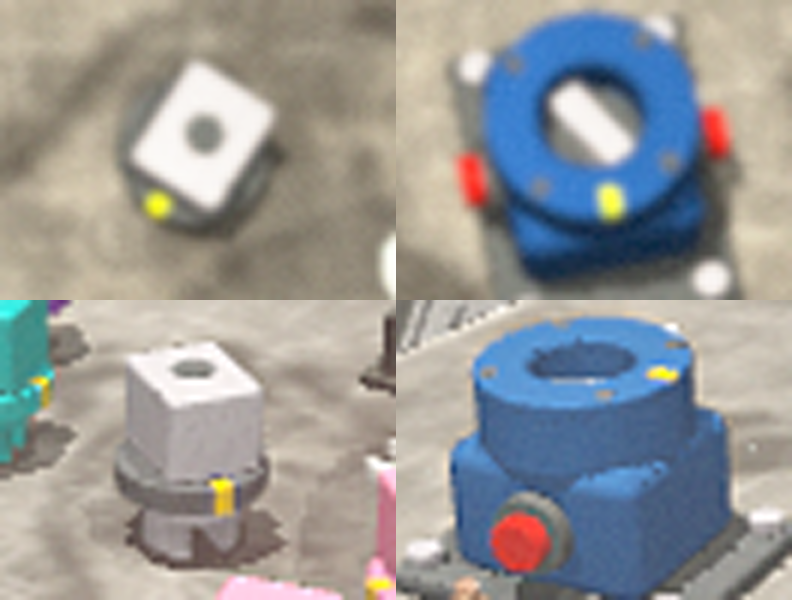

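The crop confirms the steel hub: grey boss, dark collar, yellow mark at top (315.3,235.2), boss centre (323.2,223.3). The socket is centred at about (269.7,146.3), the pump mark is at (272.7,160.7), and the dog is visible diagonally.

```bash
cat > h.py <<'E'
from rig import bot
import cv2,numpy as np
def ray(n,p):
    c=bot.calibration(n);R,t=c["R"],c["t"]
    d=R.T@np.linalg.solve(c["mtx"],[p[0],p[1],1]);return -R.T@t,d
def plane(n,p,z):
    o,d=ray(n,p);return o+d*(z-o[2])/d[2]
def tri(a,b):
    P=[bot.calibration(n)["mtx"]@np.c_[bot.calibration(n)["R"],bot.calibration(n)["t"]] for n in("top","scene")]
    X=cv2.triangulatePoints(P[0],P[1],np.array(a,float),np.array(b,float));return (X[:3]/X[3]).ravel()
def c(x,y,ox,oy): return (x/6+ox-.4,y/6+oy-.4)
def ang(v): return np.arctan2(v[1],v[0])
E
python3 - <<'E'
from h import *
T=lambda x,y:c(x,y,289,201)
Q=lambda x,y:c(x-396,y,237,127)
hub=tri(T(205,134),c(195,69,293,189)); print("hub top tri",hub, "plane",plane("top",T(204,134),.068))
print("socket tri",tri(Q(592,116),c(583-396,62,199,183)),"plane",plane("top",Q(592,116),.085))
co=[plane("top",T(*p),.068) for p in((197,60),(275,110),(207,210),(132,160))]
print("corner mean",np.mean(co,0)); L=np.linalg.norm
print([L(co[i]-co[(i+1)%4]) for i in range(4)])
print("hub x yaw",ang(co[0]-co[3]),ang(co[1]-co[2]), "perp",ang(co[0]-co[1])-np.pi/2,ang(co[3]-co[2])-np.pi/2)
m=plane("top",T(158,205),.034);h=plane("top",T(205,134),.068);print("mark",m,"yaw from mark",ang(h-m))
s=plane("top",Q(592,116),.085);pm=plane("top",Q(610,202),.085);print("pump yaw",ang(s-pm),L(s-pm))
a,b=[plane("top",Q(*p),.074) for p in((566,94),(616,150))];print("dog yaw",ang(a-b),L(a-b),(a+b)/2)
for p in(T(205,115),T(180,150),Q(592,40)):
    d=np.load("pics/top0.npz")["d"];u,v=map(round,p);o,r=ray("top",p);print(o+r*d[v,u])
s=bot.read_state();print("tool yaw",ang(s["ee_rot"][:,0]))
E
```

```text
hub top tri [0.46858161 0.06446436 0.06582331] plane [0.46793184 0.06490098 0.068     ]
socket tri [0.63435527 0.18114869 0.08157196] plane [0.63262621 0.1806846  0.085     ]
corner mean [0.46764976 0.06532574 0.068     ]
[np.float64(0.032951115746596926), np.float64(0.04377025920358061), np.float64(0.03181637538316645), np.float64(0.04330130734537012)]
hub x yaw -0.5736023321644139 -0.5995909159413498 perp -0.5723608110294313 -0.5865916639754699
mark [0.44665003 0.07815386 0.034     ] yaw from mark -0.568877115077091
pump yaw 0.20954439657612414 0.03286400535009462
dog yaw 0.7193137482681359 0.028073220617840153 [0.63412719 0.18116429 0.074     ]
[0.4745004  0.06467751 0.06976696]
[0.4617689  0.0737429  0.07015596]
[0.66141734 0.18103056 0.08508521]
tool yaw 0.44179830046997987
```

Run:
```python
from h import *
H={}
for n in("top","scene"):
    d=np.load(f"pics/{n}0.npz")["d"];k=bot.calibration(n);v,u=np.nonzero(d>0)
    P=np.linalg.solve(k["mtx"],np.c_[u,v,np.ones(len(u))].T)*d[v,u];X=(k["R"].T@(P-k["t"][:,None])).T
    for x,y,z in X:
        if 0<x<.8 and -.7<y<.35 and -.05<z<.9: q=(int(x//.05),int(np.floor(y/.05)));H[q]=max(H.get(q,0),z)
print("x rows 0..; y cols -.7...3 (cm height)")
for i in range(16): print("%.2f"%(i*.05)," ".join("%3d"%(100*H.get((i,j),-.01)) for j in range(-14,7)))
```

```text
x rows 0..; y cols -.7...3 (cm height)
0.00  -1  -1  -1  -1  -1  -1  -1  -1  -1  -1  -1  -1  -1  -1   9   9   1   0  -1  -1  -1
0.05  -1  -1  -1  -1  -1  -1  -1  -1  -1  -1   0   1   1   1  15  30  35   0  -1  -1  -1
0.10  -1  -1  -1  -1  -1  -1  -1  -1  -1  -1   0   1   1   1   1  44  44   0  -1  -1  -1
0.15  -1  -1  -1  -1  -1  -1  -1  -1  -1  -1  -1   0   0  -1  51  49  44  -1  -1  -1  -1
0.20  -1  -1   0   0   0   0   0   5   0   0   0   0   0  59  55   0   0   0   0   0   0
0.25  -1  -1   0   0   2   7   9   5   5   2   0   0   0   0   1   0   1   3   3   2   2
0.30  -1  -1   0   0   2   7   9  10   8   3   0   0   0   1   1   7   7   7   7   0   0
0.35  -1  -1   0   0   6   6   0   9   8   4  35  35  32   1   0   7   7   7   7   0   0
0.40   9   9   0   0   9   7   0   0   0  34  38  39  35  17   3   7   0   0   2   3   1
0.45   9   9   8   0  11  10   0   0  -1  -1  38  38  34  14   7   7   0   0   3   3   0
0.50  12   9   9   6   0   4   4  -1  -1   0   0  33   0   0   3   6   0   0   0   5   7
0.55  12  12  -1   0   0   4   4   0   0   0   0   9   0   7   7   7   5   8   8   7   7
0.60  -1  -1  -1   0   6   0   4   4   0   4   0   0   6   7   6   0   9   9   9   8   8
0.65  -1  -1  -1  -1   9  12   4   4   4   5   4   0   0   0   0   0   8   9   8   7   9
0.70  -1  -1  -1  -1  10  10   7   5   4   4   4   0   0   0   1   0   1   1   0   0   1
0.75  -1  -1  -1  -1   9  10   9   7   7   7   4   0   0   0   1   1   0   0   0   0   1
```

The tank (about 0.39 m tall) stands between the start pose and the hub. I'll rise first, then pass over it.

{"name": "send_rows", "arguments": {
  "increments": [
    [1,0,0,-0.167,0.2],
    [1,0,0,-0.333,0.4],
    [1,0,0,-0.5,0.6],
    [1,0,0,-0.667,0.8],
    [1,0,0,-0.83,1]
  ]
}}

```text
time: 0.6
tcp_pos: [0.2564, -0.5419, 0.4694]
ee_rot: [[0.998, -0.062, -0.0], [-0.062, -0.998, 0.0], [-0.0, -0.0, -1.0]]
wrist_force: [1.2, -0.8, 0.4]
opening: 0.0929
grasp_force: 0.0
```

{"name": "send_rows", "arguments": {
  "increments": [
    [1,0.05,-0.16,0,0.2],
    [1,0.1,-0.32,0,0.4],
    [1,0.15,-0.48,0,0.6],
    [1,0.2,-0.64,0,0.8],
    [1,0.25,-0.8,0,1]
  ]
}}

```text
time: 1.1
tcp_pos: [0.3451, -0.3066, 0.4672]
ee_rot: [[0.846, -0.534, -0.0], [-0.534, -0.846, 0.001], [-0.001, -0.0, -1.0]]
wrist_force: [0.8, 0.5, 0.1]
opening: 0.093
grasp_force: 0.0
```

{"name": "send_rows", "arguments": {
  "increments": [
    [1,-0.054,-0.155,0,0],
    [1,-0.108,-0.31,0,0],
    [1,-0.163,-0.465,0,0],
    [1,-0.217,-0.62,0,0],
    [1,-0.272,-0.775,0,0]
  ]
}}

```text
time: 1.6
tcp_pos: [0.3986, -0.0661, 0.4674]
ee_rot: [[0.848, -0.53, 0.0], [-0.53, -0.848, 0.0], [0.0, -0.0, -1.0]]
wrist_force: [0.0, -0.1, -0.2]
opening: 0.0928
grasp_force: 0.0
```

```bash
cat >> h.py <<'E'
def go(d,turn=0):
    s=bot.read_state();R=s["ee_rot"];print("shift",np.round(R.T@np.array(d)/.3,3),"psi",ang(R[:,0]),s["tcp_pos"],s["wrist_force"],s["joints"][5])
E
python3 - <<'E'
from h import *
s=bot.read_state();go(np.array([.425,.09,.33])-s["tcp_pos"])
E
```

```text
shift [-0.201 -0.488  0.458] psi -0.5585716517047042 [ 0.39863636 -0.06614017  0.46740763] [ 0.02084541 -0.07897945 -0.16385226] 1.837897512636837
```

{"name": "send_rows", "arguments": {
  "increments": [
    [1,-0.007,-0.1,0.12,0.05],
    [1,-0.014,-0.2,0.24,0.05],
    [1,-0.02,-0.3,0.37,0.05],
    [1,-0.027,-0.4,0.5,0.05],
    [1,-0.033,-0.494,0.63,0.05]
  ]
}}

```text
time: 2.1
tcp_pos: [0.4689, 0.0643, 0.2768]
ee_rot: [[0.835, -0.55, -0.0], [-0.55, -0.835, 0.0], [-0.0, 0.0, -1.0]]
wrist_force: [0.1, -0.2, 0.5]
opening: 0.0928
grasp_force: 0.0
```

```bash
cat >> h.py <<'E'
def wshot(f):
    s=bot.read_state();im,d=bot.grab_frame("wrist");cv2.imwrite(f"pics/{f}.png",im)
    np.savez(f"pics/{f}.npz",im=im,d=d,p=s["tcp_pos"],R=s["ee_rot"]);return s
def wplane(f,p,z):
    q=np.load(f"pics/{f}.npz");k=bot.calibration("wrist");E=k["hand_eye"]
    r=q["R"]@E[:3,:3]@np.linalg.solve(k["mtx"],[p[0],p[1],1.]);o=q["R"]@E[:3,3]+q["p"];return o+r*(z-o[2])/r[2]
def wproj(f,X):
    q=np.load(f"pics/{f}.npz");k=bot.calibration("wrist");E=k["hand_eye"]
    x=E[:3,:3].T@(q["R"].T@(np.array(X)-q["p"])-E[:3,3]);x=k["mtx"]@x;return x[:2]/x[2]
E
python3 - <<'E'
from h import *
wshot("w1");u,v=map(int,wproj("w1",[.468,.065,.05]));print(u,v)
im=cv2.imread("pics/w1.png");x0=max(u-100,0);y0=max(v-75,0);print(x0,y0)
cv2.imwrite("pics/w1c.png",cv2.resize(im[y0:y0+150,x0:x0+200],None,fx=4,fy=4,interpolation=cv2.INTER_CUBIC))
go([0,0,0])
E
```

```text
278 183
178 108
shift [0. 0. 0.] psi -0.5815779262820003 [0.4671406  0.06704382 0.26889628] [-2.32371144  1.613502   -6.1666884 ] 2.184563145399233
```

View pics/w1c.png

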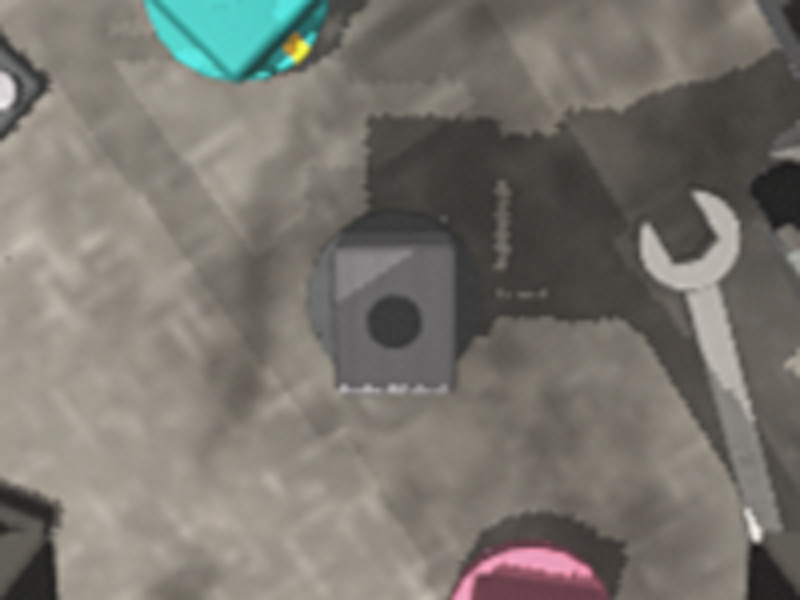

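The wrist crop shows the steel boss square to the image, so the yaw is right. Its bore is at crop (393,321), which is image (276,188).

Run:
```python
from h import *
p=(393.5/4+178-.4,321/4+108-.4)
h=wplane("w1",p,.068);print("hub",h)
a,b=[wplane("w1",(x/4+178-.4,y/4+108-.4),.068) for x,y in((336,385),(334,248))]
print("edge yaw",ang(b-a),ang(a-b),np.linalg.norm(a-b))
go([h[0]-bot.read_state()["tcp_pos"][0],h[1]-bot.read_state()["tcp_pos"][1],.045-bot.read_state()["tcp_pos"][2]])
```

```text
hub [0.46795623 0.06811004 0.068     ]
edge yaw -0.5812365167342061 2.5603561368555874 0.04020741309619777
shift [ 0.007 -0.007  0.746] psi -0.5815779262820003 [0.4671406  0.06704382 0.26889628] [-2.32371144  1.613502   -6.1666884 ] 2.184563145399233
```

{"name": "send_rows", "arguments": {
  "increments": [
    [0.8,0.003,-0.003,0.16,0],
    [0.8,0.006,-0.005,0.32,0],
    [0.8,0.006,-0.005,0.48,0],
    [0.8,0.006,-0.005,0.64,0],
    [0.8,0.006,-0.005,0.73,0]
  ]
}}

```text
time: 2.65
tcp_pos: [0.468, 0.0631, 0.055]
ee_rot: [[0.835, -0.551, -0.006], [-0.551, -0.835, -0.0], [-0.005, 0.003, -1.0]]
wrist_force: [0.0, 0.6, -0.5]
opening: 0.0742
grasp_force: 0.0
```

{"name": "send_rows", "arguments": {
  "increments": [
    [0.8,0,0,0.01,0],
    [0.8,0,0,0.02,0],
    [0.8,0,0,0.02,0]
  ]
}}

```text
time: 2.95
tcp_pos: [0.4726, 0.0631, 0.0553]
ee_rot: [[0.835, -0.551, 0.002], [-0.551, -0.835, 0.0], [0.002, -0.001, -1.0]]
wrist_force: [0.8, -0.2, 0.2]
opening: 0.0743
grasp_force: 0.0
```

{"name": "send_rows", "arguments": {
  "increments": [
    [0.8,0,0,0.03,0],
    [0.8,0,0,0.03,0]
  ]
}}

```text
time: 3.15
tcp_pos: [0.4717, 0.0631, 0.045]
ee_rot: [[0.835, -0.551, 0.001], [-0.551, -0.835, 0.0], [0.001, -0.001, -1.0]]
wrist_force: [-0.3, -0.4, 0.5]
opening: 0.0745
grasp_force: 0.0
```

{"name": "send_rows", "arguments": {
  "increments": [
    [0.8,0,0,0.01,0],
    [0.8,0,0,0.01,0]
  ]
}}

```text
time: 3.35
tcp_pos: [0.4712, 0.0631, 0.0416]
ee_rot: [[0.835, -0.551, 0.0], [-0.551, -0.835, 0.0], [0.0, -0.0, -1.0]]
wrist_force: [0.4, -0.0, 0.7]
opening: 0.0746
grasp_force: 0.0
```

{"name": "send_rows", "arguments": {
  "increments": [
    [0.8,-0.015,-0.004,0.01,0],
    [0.8,-0.015,-0.004,0.01,0],
    [0,-0.015,-0.004,0.01,0],
    [0,-0.015,-0.004,0.01,0],
    [0,-0.015,-0.004,0.01,0]
  ]
}}

```text
time: 3.85
tcp_pos: [0.4683, 0.0666, 0.0388]
ee_rot: [[0.835, -0.551, 0.0], [-0.551, -0.835, -0.0], [0.0, -0.0, -1.0]]
wrist_force: [-0.5, -0.0, 0.4]
opening: 0.055
grasp_force: 0.0
```

{"name": "send_rows", "arguments": {
  "increments": [
    [0,0,0,0,0],
    [0,0,0,0,0],
    [0,0,0,0,0]
  ]
}}

```text
time: 4.15
tcp_pos: [0.4683, 0.0666, 0.0387]
ee_rot: [[0.835, -0.551, 0.0], [-0.551, -0.835, 0.0], [0.0, -0.0, -1.0]]
wrist_force: [-0.0, 1.5, -0.9]
opening: 0.0356
grasp_force: 29.9
```

{"name": "send_rows", "arguments": {
  "increments": [
    [0,0,0,-0.06,0],
    [0,0,0,-0.2,0],
    [0,0,0,-0.36,-0.3],
    [0,0,0,-0.5,-0.6],
    [0,0,0,-0.58,-0.9]
  ]
}}

```text
time: 4.65
tcp_pos: [0.4691, 0.0666, 0.2162]
ee_rot: [[0.992, -0.127, 0.004], [-0.127, -0.992, 0.0], [0.004, -0.001, -1.0]]
wrist_force: [1.3, -0.2, -4.4]
opening: 0.0354
grasp_force: 29.9
```

{"name": "send_rows", "arguments": {
  "increments": [
    [0,0,0,0,-0.28],
    [0,0,0,0,-0.56],
    [0,0,0,0,-0.84],
    [0,0,0,0,-0.9],
    [0,0,0,0,-0.9]
  ]
}}

```text
time: 5.15
tcp_pos: [0.4675, 0.0666, 0.2117]
ee_rot: [[0.95, 0.312, -0.002], [0.312, -0.95, -0.0], [-0.002, -0.0, -1.0]]
wrist_force: [-1.3, 1.0, -4.5]
opening: 0.0357
grasp_force: 29.9
```

{"name": "send_rows", "arguments": {
  "increments": [
    [0,0,0,0,-0.28],
    [0,0,0,0,-0.56],
    [0,0,0,0,-0.8],
    [0,0,0,0,-0.8],
    [0,0,0,0,-0.8]
  ]
}}

```text
time: 5.65
tcp_pos: [0.4679, 0.0666, 0.2122]
ee_rot: [[0.757, 0.654, -0.001], [0.654, -0.757, -0.0], [-0.001, -0.0, -1.0]]
wrist_force: [0.4, -0.5, -3.3]
opening: 0.0361
grasp_force: 29.9
```

Run:
```python
from h import *
go(np.array([.558,.115,.21])-bot.read_state()["tcp_pos"])
```

```text
shift [0.333 0.074 0.007] psi 0.7123329011796117 [0.46790026 0.06658011 0.21224359] [ 0.40985303 -0.48595771 -3.32497176] 0.8912603325940692
```

{"name": "send_rows", "arguments": {
  "increments": [
    [0,0.16,0.035,0,0],
    [0,0.3,0.07,0,0],
    [0,0.333,0.074,0,0],
    [0,0.333,0.074,0,0]
  ]
}}

```text
time: 6.05
tcp_pos: [0.5585, 0.1162, 0.2115]
ee_rot: [[0.755, 0.656, -0.002], [0.656, -0.755, -0.0], [-0.002, -0.001, -1.0]]
wrist_force: [0.1, -0.3, -5.0]
opening: 0.0361
grasp_force: 30.0
```

Run:
```python
from h import *
s=wshot("w2");print(s["tcp_pos"],wproj("w2",[.6335,.181,.085]))
u,v=map(int,wproj("w2",[.6335,.181,.085]))
im=cv2.imread("pics/w2.png");x0=max(u-100,0);y0=max(v-75,0);print(x0,y0)
cv2.imwrite("pics/w2c.png",cv2.resize(im[y0:y0+150,x0:x0+200],None,fx=4,fy=4,interpolation=cv2.INTER_CUBIC))
```

```text
[0.55845939 0.11620557 0.21151448] [280.29143883  87.50477023]
180 12
```

View pics/w2c.png

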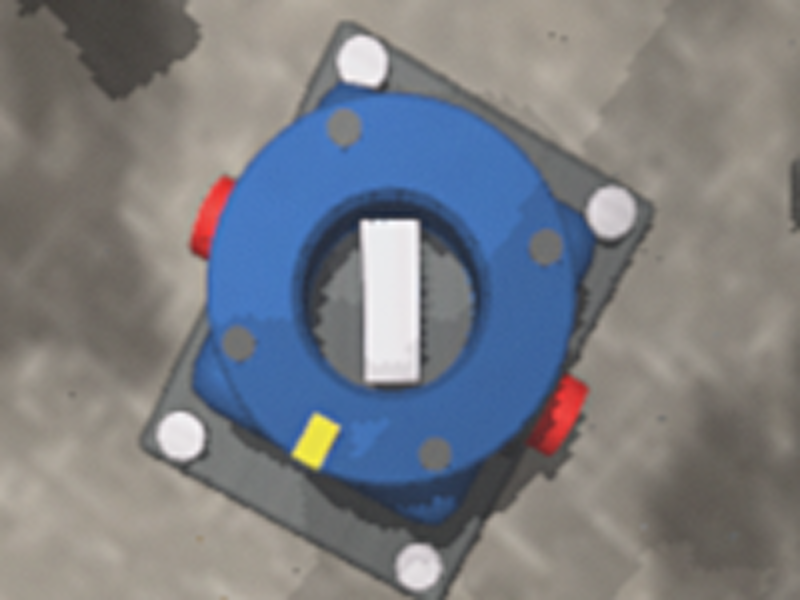

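The wrist view shows the pump ring centred at crop (391,291), bolts at (344,127), (435,453), (545,246) and (238,343), and the yellow line's inner end at (328,419). The dog's midline runs (389,220)–(393,382), nearly in line with the tool's x.

Run:
```python
from h import *
f=lambda x,y,z:wplane("w2",(x/4+180-.4,y/4+12-.4),z)
s=f(391.2,291.5,.085);print("socket",s)
B=[f(x,y,.085) for x,y in((344,127),(435,453),(545,246),(238,343))];print("bolts",np.mean(B,0))
m=f(328,419.5,.085);mo=f(305.5,463,.085);print("pump yaw",ang(s-m),ang(m-mo),np.linalg.norm(s-m))
for a,b in(((360,221),(367,384)),((419,219),(420,381)),((389.5,220),(393.5,382.5))):
    print("dog",ang(f(*a,.074)-f(*b,.074)))
print("dogc",(f(389.5,220,.074)+f(393.5,382.5,.074))/2)
go(np.r_[s[:2],.18]-bot.read_state()["tcp_pos"])
# scene vs. wrist check using depth
q=np.load("pics/w2.npz");print(q["d"][12+110,180+60])
```

```text
socket [0.63371606 0.18439658 0.085     ]
bolts [0.63312103 0.18407809 0.085     ]
pump yaw 0.23061990916506198 0.2116830377702707 0.029111093963370024
dog 0.7544498491223652
dog 0.7261230760144289
dog 0.7403557706451417
dogc [0.63298014 0.18370402 0.074     ]
shift [ 0.342 -0.007  0.106] psi 0.7151642754263144 [0.55772569 0.11561255 0.21186904] [-1.14049387  0.6301054  -3.51969298] 0.9701434469533774
0.3552816
```

Run:
```python
from h import *
q=np.load("pics/w2.npz")
for z in(-.0293,.0047,.0147): print(z,wproj("w2",q["p"]+q["R"]@[0,0,z]))
im=q["im"];cv2.imwrite("pics/w2d.png",cv2.resize(im[150:420,100:460],None,fx=2.2,fy=2.2,interpolation=cv2.INTER_CUBIC))
```

```text
-0.0293 [281.44309702 281.05792082]
0.0047 [280.81151669 252.93616152]
0.0147 [280.66696148 246.49969301]
```

View pics/w2d.png

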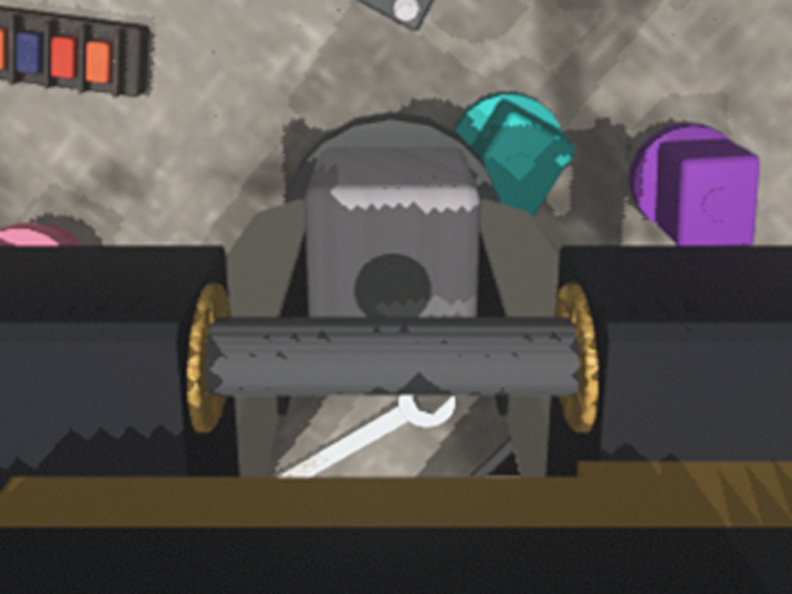

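{"name": "send_rows", "arguments": {
  "increments": [
    [0,0.16,-0.002,0,-0.04],
    [0,0.3,-0.003,0.05,-0.04],
    [0,0.338,-0.003,0.15,-0.04],
    [0,0.338,-0.003,0.22,-0.04],
    [0,0.338,-0.003,0.22,-0.04]
  ]
}}

```text
time: 6.6
tcp_pos: [0.6305, 0.1818, 0.1422]
ee_rot: [[0.741, 0.671, -0.008], [0.671, -0.742, -0.002], [-0.007, -0.004, -1.0]]
wrist_force: [-0.9, -1.5, -5.0]
opening: 0.0357
grasp_force: 30.0
```

{"name": "send_rows", "arguments": {
  "increments": [
    [0,0,0,0.01,0],
    [0,0,0,0.02,0],
    [0,0,0,0.03,0],
    [0,0,0,0.03,0],
    [0,0,0,0.03,0]
  ]
}}

```text
time: 7.1
tcp_pos: [0.6341, 0.1827, 0.1383]
ee_rot: [[0.741, 0.672, 0.001], [0.672, -0.741, 0.0], [0.001, 0.0, -1.0]]
wrist_force: [-0.8, 0.1, -3.1]
opening: 0.0357
grasp_force: 30.0
```

Run:
```python
from h import *
go(np.array([.634,.183,.127])-bot.read_state()["tcp_pos"])
```

```text
shift [ 0.    -0.001  0.038] psi 0.73658175733022 [0.63413867 0.18271893 0.13833905] [-0.75818315  0.09571941 -3.06496901] 1.037108909689906
```

{"name": "send_rows", "arguments": {
  "increments": [
    [0,0,0,0.015,0],
    [0,0,0,0.03,0],
    [0,0,0,0.045,0],
    [0,0,0,0.045,0]
  ]
}}

```text
time: 7.5
tcp_pos: [0.6331, 0.1826, 0.1226]
ee_rot: [[0.741, 0.672, -0.002], [0.672, -0.741, -0.0], [-0.002, -0.001, -1.0]]
wrist_force: [-0.4, -0.0, -4.6]
opening: 0.0357
grasp_force: 30.0
```

{"name": "send_rows", "arguments": {
  "increments": [
    [0,0,0,0.006,0],
    [0,0,0,0.012,0],
    [0,0,0,0.012,0]
  ]
}}

```text
time: 7.8
tcp_pos: [0.6338, 0.1828, 0.1203]
ee_rot: [[0.741, 0.672, -0.0], [0.672, -0.741, -0.0], [-0.0, -0.0, -1.0]]
wrist_force: [0.1, -1.4, -3.8]
opening: 0.0358
grasp_force: 30.0
```

{"name": "send_rows", "arguments": {
  "increments": [
    [0,0,0,0.005,0],
    [0,0,0,0.01,0],
    [0,0,0,0.01,0]
  ]
}}

```text
time: 8.1
tcp_pos: [0.6337, 0.1828, 0.1172]
ee_rot: [[0.741, 0.672, -0.0], [0.672, -0.741, -0.0], [-0.0, -0.0, -1.0]]
wrist_force: [0.1, 0.5, -4.2]
opening: 0.036
grasp_force: 30.0
```

{"name": "send_rows", "arguments": {
  "increments": [
    [0,0,0,0.005,0],
    [0,0,0,0.01,0],
    [0,0,0,0.01,0]
  ]
}}

```text
time: 8.4
tcp_pos: [0.6337, 0.1828, 0.1142]
ee_rot: [[0.741, 0.672, -0.001], [0.672, -0.741, -0.0], [-0.0, -0.0, -1.0]]
wrist_force: [0.6, -0.8, -4.6]
opening: 0.0357
grasp_force: 30.0
```

{"name": "send_rows", "arguments": {
  "increments": [
    [0,0,0,0.005,0],
    [0,0,0,0.01,0],
    [0,0,0,0.01,0]
  ]
}}

```text
time: 8.7
tcp_pos: [0.6337, 0.1828, 0.1112]
ee_rot: [[0.741, 0.672, -0.0], [0.672, -0.741, -0.0], [-0.0, -0.0, -1.0]]
wrist_force: [0.4, 0.6, -4.3]
opening: 0.0356
grasp_force: 30.0
```

{"name": "send_rows", "arguments": {
  "increments": [
    [0,0,0,0.005,0],
    [0,0,0,0.01,0],
    [0,0,0,0.01,0]
  ]
}}

```text
time: 9.0
tcp_pos: [0.6337, 0.1828, 0.1082]
ee_rot: [[0.741, 0.672, -0.001], [0.672, -0.741, -0.0], [-0.0, -0.0, -1.0]]
wrist_force: [-0.2, -0.4, -4.8]
opening: 0.0354
grasp_force: 30.0
```

{"name": "send_rows", "arguments": {
  "increments": [
    [0,0,0,0.005,0],
    [0,0,0,0.01,0],
    [0,0,0,0.01,0]
  ]
}}

```text
time: 9.3
tcp_pos: [0.6337, 0.1828, 0.1052]
ee_rot: [[0.741, 0.672, -0.0], [0.672, -0.741, -0.0], [-0.0, -0.0, -1.0]]
wrist_force: [-0.3, 0.1, -3.8]
opening: 0.036
grasp_force: 30.0
```

{"name": "send_rows", "arguments": {
  "increments": [
    [0,0,0,0.005,0],
    [0,0,0,0.01,0],
    [0,0,0,0.01,0]
  ]
}}

```text
time: 9.6
tcp_pos: [0.6337, 0.1827, 0.1022]
ee_rot: [[0.741, 0.672, -0.0], [0.672, -0.741, -0.0], [-0.0, -0.0, -1.0]]
wrist_force: [-0.7, -1.0, -3.9]
opening: 0.0357
grasp_force: 30.0
```

{"name": "send_rows", "arguments": {
  "increments": [
    [0,0,0,0.003,0],
    [0,0,0,0.005,0],
    [0,0,0,0.005,0]
  ]
}}

```text
time: 9.9
tcp_pos: [0.6338, 0.1828, 0.1009]
ee_rot: [[0.741, 0.672, -0.0], [0.672, -0.741, -0.0], [-0.0, -0.0, -1.0]]
wrist_force: [-0.0, 0.3, -4.5]
opening: 0.0361
grasp_force: 30.0
```

{"name": "send_rows", "arguments": {
  "increments": [
    [0,0,0,0.002,0],
    [0,0,0,0.003,0],
    [0,0,0,0.003,0]
  ]
}}

```text
time: 10.2
tcp_pos: [0.6339, 0.1828, 0.1]
ee_rot: [[0.741, 0.672, -0.0], [0.672, -0.741, -0.0], [-0.0, -0.0, -1.0]]
wrist_force: [0.1, -0.0, -3.6]
opening: 0.0357
grasp_force: 30.0
```

{"name": "send_rows", "arguments": {
  "increments": [
    [0,0,0,0.002,0],
    [0,0,0,0.002,0]
  ]
}}

```text
time: 10.4
tcp_pos: [0.634, 0.1828, 0.0996]
ee_rot: [[0.741, 0.672, 0.0], [0.672, -0.741, 0.0], [0.0, 0.0, -1.0]]
wrist_force: [0.2, 0.2, -4.2]
opening: 0.036
grasp_force: 30.0
```

{"name": "send_rows", "arguments": {
  "increments": [
    [0,0,0,0.002,0],
    [0,0,0,0.002,0]
  ]
}}

```text
time: 10.6
tcp_pos: [0.6341, 0.1829, 0.0995]
ee_rot: [[0.741, 0.672, 0.0], [0.672, -0.741, 0.0], [0.0, 0.0, -1.0]]
wrist_force: [-1.6, 0.4, 0.1]
opening: 0.0359
grasp_force: 30.0
```

Hub is home: contact at TCP z 0.0995, and the rim carries its weight. Next I turn clockwise about 0.52 rad to the mark.

{"name": "send_rows", "arguments": {
  "increments": [
    [0,0,0,0,0.06],
    [0,0,0,0,0.12],
    [0,0,0,0,0.18],
    [0,0,0,0,0.24],
    [0,0,0,0,0.3]
  ]
}}

```text
time: 11.1
tcp_pos: [0.6344, 0.183, 0.0995]
ee_rot: [[0.834, 0.552, 0.001], [0.552, -0.834, 0.0], [0.001, 0.0, -1.0]]
wrist_force: [1.7, 1.4, 0.6]
opening: 0.0356
grasp_force: 30.0
```

{"name": "send_rows", "arguments": {
  "increments": [
    [0,0,0,0,0.08],
    [0,0,0,0,0.16],
    [0,0,0,0,0.24],
    [0,0,0,0,0.32],
    [0,0,0,0,0.4]
  ]
}}

```text
time: 11.6
tcp_pos: [0.6344, 0.1829, 0.0995]
ee_rot: [[0.927, 0.375, 0.001], [0.375, -0.927, 0.0], [0.001, 0.0, -1.0]]
wrist_force: [0.4, -0.2, -0.1]
opening: 0.0362
grasp_force: 30.0
```

{"name": "send_rows", "arguments": {
  "increments": [
    [0,0,0,0,0.08],
    [0,0,0,0,0.16],
    [0,0,0,0,0.24],
    [0,0,0,0,0.33],
    [0,0,0,0,0.33]
  ]
}}

```text
time: 12.1
tcp_pos: [0.6344, 0.1829, 0.0995]
ee_rot: [[0.976, 0.219, 0.001], [0.219, -0.976, 0.0], [0.001, 0.0, -1.0]]
wrist_force: [1.1, 0.1, 0.8]
opening: 0.0355
grasp_force: 30.0
```

{"name": "send_rows", "arguments": {
  "increments": [
    [0.75,0,0,0,0],
    [0.75,0,0,0,0],
    [0.75,0,0,0,0],
    [0.75,0,0,0,0]
  ]
}}

```text
time: 12.5
tcp_pos: [0.6338, 0.1827, 0.0989]
ee_rot: [[0.975, 0.22, -0.0], [0.22, -0.975, -0.0], [-0.0, -0.0, -1.0]]
wrist_force: [-0.6, 0.7, 0.2]
opening: 0.0631
grasp_force: 0.0
```

{"name": "send_rows", "arguments": {
  "increments": [
    [0.75,0,0,-0.02,0],
    [0.75,0,0,-0.1,0],
    [0.75,0,0,-0.25,0],
    [0.75,0,0,-0.4,0],
    [0.75,0,0,-0.5,0]
  ]
}}

```text
time: 13.0
tcp_pos: [0.6349, 0.183, 0.2537]
ee_rot: [[0.975, 0.22, 0.004], [0.22, -0.975, 0.001], [0.005, 0.0, -1.0]]
wrist_force: [0.3, 0.9, 0.3]
opening: 0.0701
grasp_force: 0.0
```

Run:
```python
from h import *
s=wshot("w3");print(s["tcp_pos"])
im,d=bot.grab_frame("top");sc,_=bot.grab_frame("scene")
w=cv2.imread("pics/w3.png");u,v=map(int,wproj("w3",[.634,.183,.1]));print(u,v)
a=cv2.resize(w[max(v-75,0):max(v-75,0)+150,u-66:u+67],(400,450));print(max(v-75,0),u-66)
b=cv2.resize(sc[180:255,199:265],(400,450),interpolation=cv2.INTER_CUBIC)
cv2.imwrite("pics/w3c.png",np.hstack([a,b]))
```

```text
[0.63486278 0.18301559 0.25373331]
279 197
122 213
```

View pics/w3c.png

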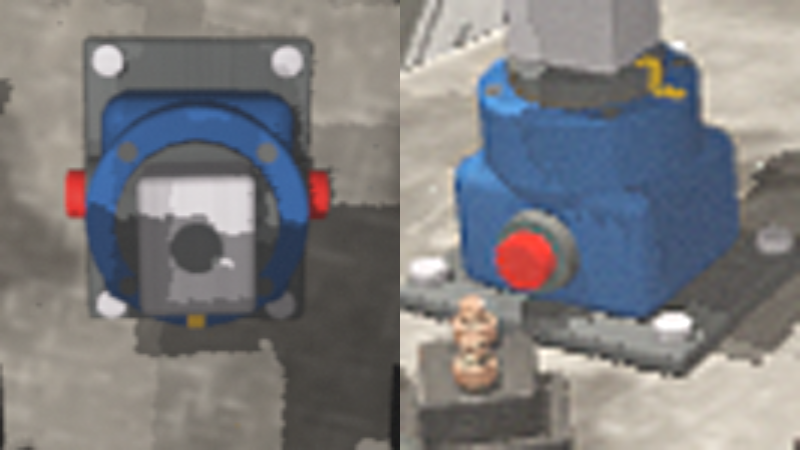

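The wrist view shows the hub seated and square, with the pump's yellow line at crop (196,320), directly in line with the hub's bore at (196,247). In the scene crop the collar lies on the rim, and the two yellow marks meet at about (655,80).

```bash
python3 -c "
from rig import bot
print(bot.sign_off())"
```

```text
the job is handed in; nothing more can be done
None
```

The steel hub is fully home over the drive dog with its yellow mark at the pump's mark, released and handed in at about 13 s; nothing else on the table was touched, and the hand-in gave no verdict.

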